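Swap gem vials and show the red one to the inspection camera

TASK

First lift the green-capped vial out of its brass stand and lower it, without dropping it, fully down into the hole of the wooden rack that has the green ring round it, and let it go. Then take the red-capped vial out of the rack and hold it up to the tilted inspection camera: cap end away from the lens, the vial in line with the lens axis, and the centre of its flat bottom midway between the tips of the two brass pins. Keep it there, still, and finish while holding it; do not touch the camera, drop a vial or disturb the other vials, the bottle or the steel block.

Things in the scene. Friction and masses are not known exactly. Their poses are not given: they have to be found in the camera images.
- green: screw-capped clear round vial, 18 mm diameter over its whole length (the cap is flush), 75 mm tall, flat bottom, about 30 g, lower 50 mm clear with green stones inside, upper 25 mm the green cap. Origin at the centre of its bottom, z along the vial towards the cap. At the start it stands in the brass stand.
- red: screw-capped clear round vial, 18 mm diameter over its whole length (the cap is flush), 75 mm tall, flat bottom, about 30 g, lower 50 mm clear with red stones inside, upper 25 mm the red cap. Origin at the centre of its bottom, z along the vial towards the cap. At the start it stands in one of the rack's holes.
- blue: screw-capped clear round vial, 18 mm diameter over its whole length (the cap is flush), 75 mm tall, flat bottom, about 30 g, lower 50 mm clear with blue stones inside, upper 25 mm the blue cap. Origin at the centre of its bottom, z along the vial towards the cap. Bystander in the rack.
- amber: screw-capped clear round vial, 18 mm diameter over its whole length (the cap is flush), 75 mm tall, flat bottom, about 30 g, lower 50 mm clear with amber-yellow stones inside, upper 25 mm the amber-yellow cap. Origin at the centre of its bottom, z along the vial towards the cap. Bystander in the rack.
- rack: fixed light-wood block, 54 mm (its x) by 180 mm (its y) by 40 mm tall. Origin at the centre of its underside, z up. Four round holes in a row along y at y = -63, -21, 21, 63 mm: 22 mm wide, 30 mm deep (floor 10 mm above the bench), 2 mm chamfer. A seated vial stands 45 mm out. Three holes hold the red, blue and amber vials in any order; the fourth is empty.
- home: thin green ring, 33 mm across, 2 mm proud, lying on the rack's top round the one empty hole, where the green vial belongs. Origin on the axis of that hole, level with the rack's top (40 mm above the bench); a fully seated vial has its bottom 30 mm below this point. It cannot move.
- dock: fixed brass stand, 50 by 50 by 30 mm tall, with one round hole in the middle, 22 mm wide and 20 mm deep (floor 10 mm above the bench); the green vial stands in it at the start, 55 mm out of it. Origin at the centre of its underside, z up.
- camera: fixed inspection camera: round dark foot 90 mm across, grey fork, black barrel (44 mm thick, 66 mm long) tilted up so that the lens looks up and towards the robot's side. Origin at the centre of the foot's underside; at yaw 0 it looks to -x. Highest part of the barrel about 115 mm, of the pins about 145 mm above the bench.
- eye: the camera's barrel: origin at the centre of the lens glass (100 mm above the bench), z out of the lens along its line of sight, 35 degrees from the vertical. Two straight brass pins, 4 mm thick, run parallel to z at y = +24 and -24 mm; their tips end 50 mm in front of the glass (52 mm with the rounding).
- focus (a point): the viewing point: on the lens axis 50 mm in front of the glass (along the eye's z), midway between the tips of the two brass pins, about 141 mm above the bench. The centre of the red vial's bottom belongs here, the vial's z along the eye's z.
- bottle: bystander: green glass bottle with a red cap, 48 mm diameter, 100 mm tall, loose. Origin at the centre of its underside.
- block: bystander: square steel bench block, 70 by 70 by 22 mm, loose. Origin at the centre of its underside.
Not all that is in view belongs to the job. What is shaped like the green but pink is not meant. Of the things that look like the red, the larger one is meant.

How it is judged:
On the way, in this order (a step that is already met when the one before it is completed fails the run):
1. the green vial stands fully down in the ringed hole, let go (horizontal distance between green and home below 0.005 m and z of green in the frame of home below -0.025 m and angle between green's own z axis and vertical below 0.17 rad and contact force between the fingers and green below 0.05 N), for 0.2 s.
2. the red vial is gripped and lifted clear of the rack (height (world z) of red above 0.055 m and contact force between the fingers and red above 1 N), for 0.1 s.
At the end, for the whole second after the job is handed in: Green vial let go in the ringed hole: axis within 5 mm, bottom 25 mm or more down, under 9.7 degrees off vertical. Red vial held still, touching only the fingers: bottom within 8 mm of the lens axis each way, 50 +- 12 mm from the glass, axis within 10 degrees of the lens axis, cap away (all of step 1 and distance between red and focus below 0.02 m and x of red in the frame of eye between -0.008 and 0.008 m and y of red in the frame of eye between -0.008 and 0.008 m and z of red in the frame of eye between 0.038 and 0.062 m and angle between the z axis of red and the z axis of eye, either way round below 0.18 rad and angle between red's own z axis and vertical below 0.9 rad and height (world z) of red above 0.11 m and contact force between the fingers and red above 1 N and contact force between red and camera below 0.05 N and linear speed of red below 0.015 m/s and angular speed of red below 0.15 rad/s and linear speed of green below 0.02 m/s); the arm keeps its last pose, push and grip.
It fails at once if the camera is touched (contact force between camera and anything else above 0.5 N).
It fails at once if the green vial is dropped (linear speed of green above 0.5 m/s and contact force between the fingers and green below 0.05 N).
It fails at once if the red vial is dropped (linear speed of red above 0.5 m/s and contact force between the fingers and red below 0.05 N).
It fails at once if the blue or amber vial is disturbed (distance of any of blue, amber from where it was at the start of the episode above 0.012 m).
It fails at once if the bottle or the block is disturbed (distance of any of bottle, block from where it was at the start of the episode above 0.02 m).
It also fails if it takes over 56 s, if anything falls off the work surface, if the arm or the gripper's body presses on something with over 40 N, if the wrist force passes 120 N, or if a joint passes its speed limit or range.

ROBOT

A 7-joint arm with a two-finger parallel gripper is mounted at the origin on the work surface. World frame = base frame: x ahead of the robot, y to its left, z up, the work surface at z = 0. Lengths are in m, angles in rad, forces in N, time in s.
With the tool pointing down it reaches from about 0.35 to 0.9 m from the base axis. Payload 7.2 kg.
Tool frame: the origin (TCP) lies between the finger pads; the fingertips stand 14 mm ahead of it and the grasp point (between the pads) lies 5 mm behind it; z points along the fingers, y is the line along which they close (so a half turn about z gives the same grasp; the last joint's range is limited). The gripper opens to 85 mm and grips with 20 to 120 N. Pads are 22 mm wide; open, the fingers measure 114 mm over their backs; the gripper's body (76 mm by 85 mm) begins 54 mm behind the grasp point. The pads swing forward as they close: fully open they stand 13 mm farther back than shut.
Start: joints at [1.119, 0.411, -0.013, 1.596, 0.006, 1.134, -0.082], TCP at [0.234, -0.58, 0.245] pointing down, gripper open.
Joint ranges: [-2.95, 2.95], [-0.29, 1.99], [-1.47, 1.44], [0.14, 2.54], [-1.03, 4.17], [0.13, 1.85], [-2.86, 2.86]. Speed limits (rad/s): [2.39, 2.39, 3.01, 3.01, 3.14, 3.14, 3.14].

INTERFACE

Orientations are given as a 3x3 rotation matrix whose columns are the frame's x, y, z axes.
In Python, from station import bot, eyes gives the robot as it stands.
- The arm moves only by the tool play_rows, never from a script. Its argument "targets" is one flat list of numbers, 5 for each row, row after row: the closure, from -1 (fully open) to 1 (shut), then the shift along the tool's x, y, z in cm, then the turn about the tool's z in degrees. In form: [jaw, x, y, z, turn, jaw, x, y, z, turn, ...]. A call has 1 to 12 rows; each row shifts and turns the commanded pose from where the row before left it, along the tool's axes as they then stand; what a row does not reach is not made up. A row lasts 1/12 s, in which the tool goes at most 41.7 mm and 7.16 degrees, less where a joint would pass 70% of its speed; a pose out of reach is approached as far as the arm can. A call is refused whole if a number of a shift passes 4.17 or a number of a turn 7.16, either way. A call with a gripper value outside its range is refused whole. The fingers move at their own pace and stop on an object; "force" is the grip in N (left out, the last holds). Time passes only in rows, so rows that do not move let the fingers close. It gives the time, the measured TCP pose, the force, the opening and the grip force at its end, in the units of the state.
- bot.read_state(): the state, without advancing time (a new reading comes with each control period).
- eyes.capture(name): name is "scene" or "side" or "wrist"; returns (picture, depth): 400x640x3 uint8, red, green, blue; 400x640 float32, m along the optical axis (not along the pixel's ray), 0 where there is no reading.
- eyes.camera_info(name): a dict with "vfov" (degrees; the focal length in pixels is half the picture's height over the tangent of half this angle, whatever the lens; pixels are square), "cx", "cy" (the principal point, pixels), "world_from_camera" (4x4, takes a point from camera to world coordinates). Camera axes: x right, y up, looking along -z (the intrinsics and any distortion apply to the point x, -y, -z); pixel columns grow to the right and rows downward; lengths in m; the calibration is good to about 2 mm. A picture is of the moment at which its call begins: read the wrist's pose just before it. camera_info takes no time and is no camera call; for the wrist camera it gives the pose at the moment of the call.
- bot.finish_job(): hands the job in; it is judged then, once.
The state is a dict: "clock": time; "qpos": joint angles; "joint_vel": joint speeds; "joint_torque": joint torques, N m; "eef_pos": TCP position; "tool_rot": TCP orientation; "wrist_force": force on the tool from outside, world axes, zero at the start; "wrist_torque": the same for the moment, N m; "opening": finger opening in m; "grasp_force": force on a finger pad.
Only numpy, scipy, OpenCV 4.12 (cv2) and the standard library are available. Lean on these libraries where they do the work, as an engineer would, in place of code of your own. Each camera call takes 0.05 s, during which the arm holds its last target. There are 200 camera calls.

## Working session

There is one attempt and no reset: what is moved stays moved. The work goes in short steps, Python scripts to look and compute and a tool call to move; the robot and the scene stay as the last step left them, time stands still between calls to the robot, and variables do not carry over. Pictures are saved under pics/ and viewed, at most 10 in all, crops included, and the job is handed in when it is done.

Besides the shell and the picture viewer there is one more tool, called after "Request:" as name(argument=value, ...) on one line, values as JSON. play_rows: Moves the arm, as the interface text tells. Its arguments: {"type":"object","properties":{"targets":{"type":"array","items":{"type":"number"}},"force":{"type":"number"}},"required":["targets"]}

```bash
mkdir -p pics; ls; cat > h.py <<'E'
import numpy as np, cv2
from station import bot, eyes
E
python3 - <<'E'
from h import *
s=bot.read_state(); print(s['clock'],s['eef_pos'],s['tool_rot'],s['opening'])
for n in ['scene','side','wrist']:
    i=eyes.camera_info(n); print(n,i)
    p,d=eyes.capture(n); np.savez('%s0.npz'%n,p=p,d=d,T=i['world_from_camera'],c=[i['vfov'],i['cx'],i['cy']])
    cv2.imwrite('pics/%s0.png'%n,p[...,::-1])
E
```

```text
pics
0.0 [ 0.233826   -0.57909584  0.2444253 ] [[ 9.27228673e-01  3.74494995e-01 -6.97481626e-04]
 [ 3.74495635e-01 -9.27227476e-01  1.49272755e-03]
 [-8.77051303e-05 -1.64530361e-03 -9.99998643e-01]] 0.08522220009025652
scene {'vfov': 57.06409033372394, 'cx': 323.3783876307948, 'cy': 203.2337552154224, 'world_from_camera': array([[ 0.09474688, -0.75593291,  0.64775649,  1.06617483],
       [ 0.99546269,  0.0776809 , -0.05495187, -0.09471112],
       [-0.00877838,  0.65002394,  0.75986303,  0.76604174],
       [ 0.        ,  0.        ,  0.        ,  1.        ]])}
side {'vfov': 46.63298094520781, 'cx': 320.5173826855244, 'cy': 200.08291534590467, 'world_from_camera': array([[ 0.98150694,  0.1264055 , -0.14375598,  0.38518583],
       [-0.19139399,  0.6341578 , -0.74914099, -0.74249924],
       [-0.00353156,  0.76280111,  0.64662354,  0.72248057],
       [ 0.        ,  0.        ,  0.        ,  1.        ]])}
wrist {'vfov': 70.51756907438487, 'cx': 317.5798047533332, 'cy': 200.78059036747212, 'world_from_camera': array([[ 0.37566035,  0.88158897,  0.28579746,  0.30638885],
       [-0.92675584,  0.3579191 ,  0.11409441, -0.54997738],
       [-0.001708  , -0.30772521,  0.95147374,  0.37383177],
       [ 0.        ,  0.        ,  0.        ,  1.        ]])}
```

View pics/scene0.png

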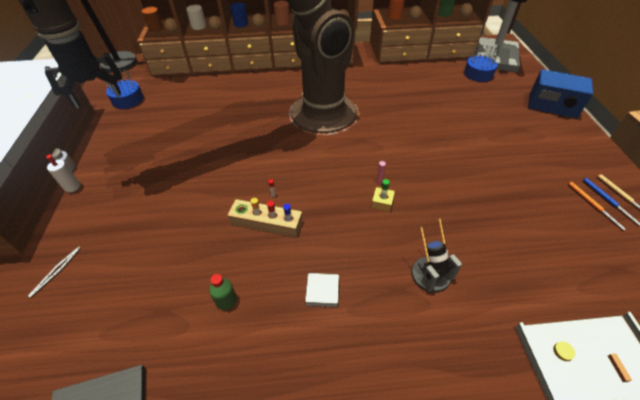

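View pics/side0.png

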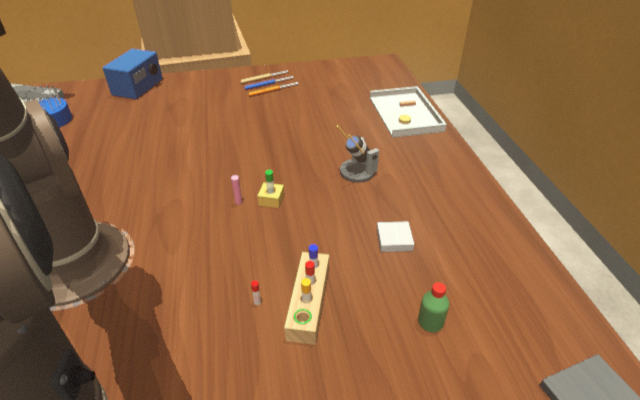

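The scene view shows the rack running from the ring at (241,209) past amber (255,203) and red (271,208) to blue (287,211). The dock with the green vial is at (384,195), with the pink decoy behind it. The inspection camera is at (433,265), the block at (323,290), the bottle at (222,292), and the small red decoy at (272,188). The side view agrees: ring (303,317), red (310,268), green (269,175), camera (358,160).

```bash
cat >> h.py <<'E'
from scipy.spatial.transform import Rotation as R
class V:
    def __init__(s,n,new=True,f=None):
        if new:
            i=eyes.camera_info(n); s.T=i['world_from_camera']; s.p,s.d=eyes.capture(n); c=[i['vfov'],i['cx'],i['cy']]
        else:
            z=np.load(f or '%s0.npz'%n); s.p,s.d,s.T=z['p'],z['d'],z['T']; c=z['c']
        s.f=200/np.tan(np.radians(c[0]/2)); s.cx,s.cy=c[1:]
        s.hsv=cv2.cvtColor(s.p,cv2.COLOR_RGB2HSV)
    def ray(s,u,v):
        r=np.array([(u-s.cx)/s.f,-(v-s.cy)/s.f,-1.]); return s.T[:3,3], s.T[:3,:3]@r
    def plane(s,u,v,z):
        o,r=s.ray(u,v); return o+r*(z-o[2])/r[2]
    def pts(s,m):
        v,u=np.nonzero(m&(s.d>0)); d=s.d[v,u]
        return (np.c_[(u-s.cx)/s.f*d,-(v-s.cy)/s.f*d,-d])@s.T[:3,:3].T+s.T[:3,3]
    def proj(s,P):
        q=(np.atleast_2d(P)-s.T[:3,3])@s.T[:3,:3]; return np.c_[s.cx+s.f*q[:,0]/-q[:,2], s.cy-s.f*q[:,1]/-q[:,2]]
    def mask(s,lo,hi,box=None):
        m=cv2.inRange(s.hsv,np.array(lo),np.array(hi))>0
        if lo[0]<2: m|=cv2.inRange(s.hsv,np.array([174,lo[1],lo[2]]),np.array([180,255,255]))>0
        if box:
            b=np.zeros_like(m); x0,y0,x1,y1=box; b[y0:y1,x0:x1]=1; m&=b
        return m
    def blobs(s,m,a=6):
        n,l,st,c=cv2.connectedComponentsWithStats(m.astype(np.uint8))
        return [(c[k],st[k],l==k) for k in range(1,n) if st[k,4]>=a]
def tri(*rs):
    A=0;b=0
    for o,r in rs:
        r=r/np.linalg.norm(r); M=np.eye(3)-np.outer(r,r); A=A+M; b=b+M@o
    X=np.linalg.solve(A,b)
    return X, [np.linalg.norm(np.cross(X-o,r/np.linalg.norm(r))) for o,r in rs]
E
cat > m1.py <<'E'
from h import *
np.set_printoptions(precision=4,suppress=True)
A=V('scene',0);B=V('side',0)
cols={'green':([50,120,40],[75,255,255],(370,172,395,195),(260,165,280,185)),
'red':([0,150,70],[5,255,255],(263,199,279,216),(302,259,318,277)),
'blue':([112,150,70],[128,255,255],(280,200,296,220),(305,242,322,262)),
'amber':([20,180,120],[29,255,255],(247,195,262,212),(298,278,314,296)),
'ring':([45,80,40],[80,255,255],(230,200,250,218),(290,305,316,327)),
'bottlecap':([0,150,70],[5,255,255],(205,270,228,288),(428,280,450,298)),
'smallred':([0,150,70],[5,255,255],(265,175,279,192),(247,277,265,293))}
for k,(lo,hi,b1,b2) in cols.items():
    o=[]
    for v,b in((A,b1),(B,b2)):
        bl=v.blobs(v.mask(lo,hi,b))
        if not bl: print(k,'none');continue
        m=max(bl,key=lambda t:t[1][4]) 
        P=v.pts(m[2]); o.append(v.ray(*m[0])); print(k,m[0],m[1],'depth med',np.median(P,0),'zmax',P[:,2].max())
        if k=='ring':
            print('  plane',v.plane(m[1][0]+m[1][2]/2-.5,m[1][1]+m[1][3]/2-.5,.041))
    if len(o)==2: print('   TRI',*tri(*o))
E
python3 m1.py
python3 - <<'E'
from h import *
A=V('scene',0);B=V('side',0)
a=cv2.resize(A.p[205:305,370:480],None,fx=5,fy=5,interpolation=2); b=cv2.resize(B.p[115:195,310:420],None,fx=5,fy=5,interpolation=2)
w=cv2.resize(cv2.imread('pics/wrist0.png')[...,::-1],(240,150))
c=np.zeros((500,800,3),np.uint8)
a=cv2.resize(a,(400,364));b=cv2.resize(b,(400,291));c[:364,:400]=a;c[:291,400:]=b;c[300:450,480:720]=w
cv2.imwrite('pics/c1.png',c[...,::-1])
E
```

```text
green [385.2292 183.3542] [383 179   6  10  48] depth med [0.4341 0.119  0.0836] zmax 0.08712052496858624
green [268.678  174.8305] [265 170   8  12  59] depth med [0.4285 0.1128 0.0816] zmax 0.08613596251935196
   TRI [0.4284 0.1197 0.0761] [np.float64(0.0011650779008977633), np.float64(0.0011650779008976655)]
red [270.6212 205.2273] [267 200   8  12  66] depth med [ 0.4769 -0.1749  0.082 ] zmax 0.08724527015182959
red [309.6238 267.6337] [306 261   8  15 101] depth med [ 0.4721 -0.1824  0.0818] zmax 0.08639521915771453
   TRI [ 0.4718 -0.1756  0.0749] [np.float64(0.0015592657709413845), np.float64(0.0015592657709413737)]
blue [286.6429 207.5476] [284 204   6  10  42] depth med [ 0.4899 -0.1351  0.0842] zmax 0.08647582316086566
blue [312.5854 247.6585] [309 245   8   6  41] depth med [ 0.4857 -0.1364  0.0839] zmax 0.0864323993784204
   TRI [ 0.4864 -0.1349  0.0812] [np.float64(0.0005729401464828885), np.float64(0.0005729401464829995)]
amber [255.5   201.625] [253 199   5   5   8] depth med [ 0.4653 -0.2103  0.0841] zmax 0.08617184425575664
amber [305.5455 282.3091] [302 279   8   8 
[... 516 characters left out ...]
6335), np.float64(0.0038670094855063723)]
bottlecap [216.0085 279.2881] [210 274  12  12 118] depth med [ 0.6779 -0.2833  0.0991] zmax 0.10222253037828577
bottlecap [438.3148 289.2963] [432 283  14  14 162] depth med [ 0.6754 -0.2877  0.0983] zmax 0.10215498005234458
   TRI [ 0.676  -0.2846  0.0949] [np.float64(0.0007461611873370398), np.float64(0.0007461611873367913)]
smallred [270.7805 182.3902] [268 179   6   8  41] depth med [ 0.3716 -0.1771  0.0508] zmax 0.058034365152466294
smallred [254.5072 285.6232] [251 281   8  11  69] depth med [ 0.3687 -0.1827  0.0546] zmax 0.05842684491368033
   TRI [ 0.3682 -0.1776  0.0496] [np.float64(0.0008879928944991039), np.float64(0.0008879928944989557)]
```

View pics/c1.png

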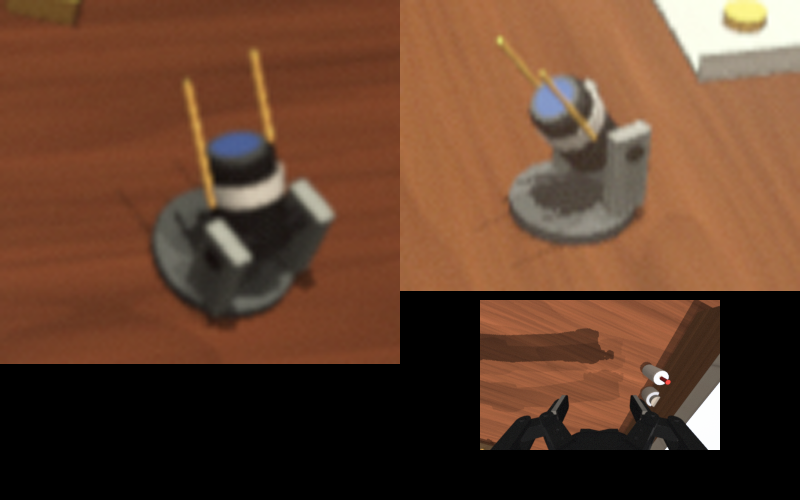

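The crop shows the tips and bases of both brass pins in each view. In the scene picture the tips are at about (421.4,227.5) and (439.9,219.3). In the side picture they are at (349,134.8) and (337.5,126). The next script triangulates these and finds the rack line, the dock and the pink decoy.

```bash
cat > m2.py <<'E'
from h import *
np.set_printoptions(precision=4,suppress=True)
A=V('scene',0);B=V('side',0)
L,e1=tri(A.ray(421.4,227.5),B.ray(349.05,134.8)); Rr,e2=tri(A.ray(439.9,219.3),B.ray(337.5,126))
print('tips',L,e1[0],Rr,e2[0],'sep',np.linalg.norm(L-Rr),'mid',(L+Rr)/2)
# lens: blue-ish glass
for v,b in((A,(425,235,450,255)),(B,(340,130,365,155))):
    bl=max(v.blobs(v.mask([100,60,60],[125,255,255],b)),key=lambda t:t[1][4]); P=v.pts(bl[2]); print('lens',bl[0],bl[1][4],np.median(P,0)); 
    v.l=v.ray(*bl[0])
Lc,e=tri(A.l,B.l); print('lens tri',Lc,e); a=(L+Rr)/2-Lc; print('axis',a/np.linalg.norm(a),np.linalg.norm(a),'tilt',np.degrees(np.arccos(a[2]/np.linalg.norm(a))), 'hor az',np.degrees(np.arctan2(a[1],a[0])), 'az from pins',np.degrees(np.arctan2(*(Rr-L)[1::-1]))+90)
for n,lo,hi,b1,b2 in [('dock',[22,100,90],[32,255,255],(368,185,400,215),(254,180,290,210)),('rack',[12,40,130],[24,150,255],(222,195,308,240),(280,245,335,345)),('foot',None,None,None,None),('pink',[150,40,60],[176,255,255],(374,155,390,190),(228,170,245,210)),('block',[0,0,150],[180,40,255],(300,268,345,310),(372,218,418,255))]:
    if lo is None: continue
    for v,b in((A,b1),(B,b2)):
        P=v.pts(v.mask(lo,hi,b))
        if len(P)<5: print(n,'few');continue
        z=np.percentile(P[:,2],90)
        T=P[abs(P[:,2]-z)<.004]
        r=cv2.minAreaRect((T[:,:2]*1000).astype(np.float32)); print(n,len(P),'ztop',z,'rect mm',r)
E
python3 m2.py
```

```text
tips [0.6235 0.1485 0.1421] 0.0011948030983752783 [0.606  0.1937 0.1413] 0.0015905268792186776 sep 0.04846990618044079 mid [0.6148 0.1711 0.1417]
lens [434.3182 244.5606] 66 [0.6404 0.1817 0.1008]
lens [350.2973 143.    ] 37 [0.6364 0.1786 0.0971]
lens tri [0.6374 0.1832 0.0947] [np.float64(0.0004906038412372441), np.float64(0.0004906038412373151)]
axis [-0.4226 -0.2263  0.8776] 0.053515827633391036 tilt 28.647455655246322 hor az -151.83088641528698 az from pins 201.2341190040535
dock 239 ztop 0.03212840227702383 rect mm ((429.24835205078125, 119.96058654785156), (50.22879409790039, 51.89968490600586), 70.17218017578125)
dock 244 ztop 0.03025337293023701 rect mm ((429.091064453125, 118.16273498535156), (51.424171447753906, 52.04717254638672), 70.98062133789062)
rack 927 ztop 0.04159495880645756 rect mm ((465.50146484375, -195.27162170410156), (181.4050750732422, 56.301055908203125), 70.769287109375)
rack 2503 ztop 0.040827477086348735 rect mm ((465.2794494628906, -196.45614624023438), (182.46812438964844, 54.49994659423828), 70.90763092041016)
pink 26 ztop 0.07626276936912296 rect mm ((352.3561096191406, 125.73765563964844), (13.65932559967041, 15.042098999023438), 80.33419799804688)
pink 42 ztop 0.07532368979630953 rect mm ((349.9345703125, 124.45177459716797), (16.881446838378906, 13.38329792022705), 85.81216430664062)
block 896 ztop 0.023374534707492012 rect mm ((677.4586791992188, -66.97998046875), (69.45805358886719, 69.09954071044922), 81.52262878417969)
block 890 ztop 0.022355561410032587 rect mm ((676.8422241210938, -69.86705017089844), (73.42272186279297, 69.44155883789062), 81.54618835449219)
```

Everything checks out. The pin tips are 48.5 mm apart at z = 0.142, the rack measures 181 x 55 mm with its top at 41 mm, and the dock measures 50 mm with its top at about 31 mm. I'll start moving by turning the tool to the rack's yaw, which is also the dock's.

Request:
play_rows(targets=[-0.2, 0, 0, 0, -7, -0.2, 0, 0, 0, -7, -0.2, 0, 0, 0, -7, -0.2, 0, 0, 0, -7, -0.2, 0, 0, 0, -7, -0.2, 0, 0, 0, -7, -0.2, 0, 0, 0, -6.8, -0.2, 0, 0, 0, 0], force=40)

```text
clock: 0.82
eef_pos: [0.2338, -0.5794, 0.2449]
tool_rot: [[0.324, 0.946, -0.0], [0.946, -0.324, 0.001], [0.001, -0.0, -1.0]]
wrist_force: [0.2, 0.4, 0.1]
opening: 0.051
grasp_force: 0.0
```

```bash
cat > go.py <<'E'
import sys; from h import *
np.set_printoptions(precision=4,suppress=True)
s=bot.read_state(); t=np.array([float(x) for x in sys.argv[1:4]]); M=s['tool_rot']
print('t',s['clock'],'pos',s['eef_pos'],'xyaw',np.degrees(np.arctan2(M[1,0],M[0,0])),'zax',M[:,2],'open',s['opening'],'gf',s['grasp_force'],'F',s['wrist_force'],'q7',s['qpos'][6])
print('shift cm',M.T@(t-s['eef_pos'])*100)
E
python3 go.py .429 .119 .245
```

```text
t 0.8167 pos [ 0.2338 -0.5794  0.2449] xyaw 71.08744223781027 zax [-0.0002  0.0007 -1.    ] open 0.05101413863317367 gf 0.0 F [0.1743 0.3885 0.1483] q7 0.7097398510509156
shift cm [72.3967 -4.1714  0.0364]
```

Request:
play_rows(targets=[-0.2, 3.6, -0.2, 0, 0, -0.2, 3.6, -0.2, 0, 0, -0.2, 3.6, -0.2, 0, 0, -0.2, 3.6, -0.2, 0, 0, -0.2, 3.6, -0.2, 0, 0, -0.2, 3.6, -0.2, 0, 0, -0.2, 3.6, -0.2, 0, 0, -0.2, 3.6, -0.2, 0, 0, -0.2, 3.6, -0.2, 0, 0, -0.2, 3.6, -0.2, 0, 0, -0.2, 3.6, -0.2, 0, 0, -0.2, 3.6, -0.2, 0, 0])

```text
clock: 1.82
eef_pos: [0.3535, -0.162, 0.2454]
tool_rot: [[0.334, 0.943, 0.0], [0.943, -0.334, -0.0], [-0.0, 0.0, -1.0]]
wrist_force: [2.1, 0.1, 0.4]
opening: 0.051
grasp_force: 0.0
```

```bash
python3 - <<'E'
from h import *
v=V('wrist'); cv2.imwrite('pics/w1.png',v.p[...,::-1]); np.savez('w1.npz',p=v.p,d=v.d,T=v.T,c=[2*np.degrees(np.arctan(200/v.f)),v.cx,v.cy])
E
python3 go.py .429 .119 .245
```

```text
t 1.8667 pos [ 0.3555 -0.1557  0.2457] xyaw 70.88050318856016 zax [ 0.0015  0.0018 -1.    ] open 0.05153058810660946 gf 0.0 F [ 1.3517  6.6965 -1.233 ] q7 -0.05096299333505288
shift cm [28.3593 -2.047   0.1289]
```

View pics/w1.png

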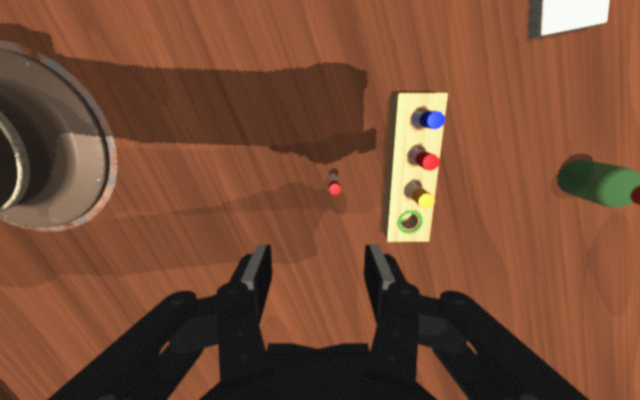

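The wrist view shows the rack with the ring at (410,222), amber (426,200), red (429,161) and blue (432,119), the bottle at right and the loose small red decoy at (334,187). I'll go on to above the dock.

Request:
play_rows(targets=[-0.2, 3.5, -0.25, 0, 0, -0.2, 3.5, -0.25, 0, 0, -0.2, 3.5, -0.25, 0, 0, -0.2, 3.5, -0.25, 0, 0, -0.2, 3.5, -0.25, 0, 0, -0.2, 3.5, -0.25, 0, 0, -0.2, 0, 0, 0, 0, -0.2, 0, 0, 0, 0])

```text
clock: 2.53
eef_pos: [0.4086, 0.0412, 0.2453]
tool_rot: [[0.328, 0.945, -0.0], [0.945, -0.328, 0.001], [0.001, -0.0, -1.0]]
wrist_force: [-0.5, -0.3, -0.1]
opening: 0.0513
grasp_force: 0.0
```

```bash
cat > m3.py <<'E'
from h import *
np.set_printoptions(precision=4,suppress=True)
A=V('wrist',0,'w1.npz')
bl=A.blobs(A.mask([45,80,40],[80,255,255],(385,195,440,245)))
m=np.zeros((400,640),bool)
for b in bl: m|=b[2]
y,x=np.nonzero(m); print('ring',len(x),A.plane((x.min()+x.max())/2,(y.min()+y.max())/2,.041), np.median(A.pts(m),0))
bl=max(A.blobs(A.mask([0,150,70],[5,255,255],(410,140,445,180))),key=lambda t:t[1][4]);P=A.pts(bl[2]);T=P[P[:,2]>P[:,2].max()-.003]
print('redtop',P[:,2].max(),T.mean(0),(T.max(0)+T.min(0))/2)
A=V('wrist'); cv2.imwrite('pics/w2.png',A.p[...,::-1])
P=A.pts(A.mask([50,100,40],[78,255,255])&(A.d<.6)); P=P[(P[:,2]>.05)&(np.hypot(P[:,0]-.429,P[:,1]-.119)<.03)]
if len(P):
    T=P[P[:,2]>P[:,2].max()-.004]; print('greentop',len(T),P[:,2].max(),T.mean(0),(T.max(0)+T.min(0))/2)
E
python3 m3.py; python3 go.py .429 .119 .15
```

```text
ring 151 [ 0.4447 -0.2554  0.041 ] [ 0.4445 -0.2537  0.0426]
redtop 0.08714196622585763 [ 0.4714 -0.1746  0.0855] [ 0.4716 -0.1744  0.0856]
greentop 227 0.08767203549607294 [0.4288 0.1199 0.0857] [0.4287 0.1199 0.0858]
t 2.5833 pos [0.4082 0.0396 0.2451] xyaw 70.72752277104007 zax [-0.0007  0.     -1.    ] open 0.051140588642623566 gf 0.0 F [-1.0489  0.4381 -0.5336] q7 -0.6190888505889898
shift cm [ 8.1864 -0.6546  9.5052]
```

Measured points agree with the other cameras within 1 mm. Descending over the green vial.

Request:
play_rows(targets=[-0.2, 2.8, -0.2, 0, 0, -0.2, 2.8, -0.2, 0, 0, -0.2, 2.7, -0.2, 0, 0, -0.2, 0, 0, 3, 0, -0.2, 0, 0, 3, 0, -0.2, 0, 0, 3, 0, -0.2, 0, 0, 0, 0, -0.2, 0, 0, 0, 0])

```text
clock: 3.25
eef_pos: [0.4292, 0.1184, 0.1546]
tool_rot: [[0.331, 0.944, -0.004], [0.944, -0.331, -0.001], [-0.002, -0.003, -1.0]]
wrist_force: [0.6, -0.0, 0.8]
opening: 0.0511
grasp_force: 0.0
```

```bash
python3 go.py .4288 .1196 .065
```

```text
t 3.25 pos [0.4292 0.1184 0.1546] xyaw 70.65467777773499 zax [-0.0036 -0.0009 -1.    ] open 0.05112757002232803 gf 0.0 F [ 0.6443 -0.0376  0.8419] q7 -0.9913842330729586
shift cm [ 0.1135 -0.0511  8.9607]
```

Request:
play_rows(targets=[-0.2, 0.1, 0, 2, 0, -0.2, 0, 0, 2, 0, -0.2, 0, 0, 2, 0, -0.2, 0, 0, 2, 0, -0.2, 0, 0, 1, 0, -0.2, 0, 0, 0, 0, 1, 0, 0, 0, 0, 1, 0, 0, 0, 0, 1, 0, 0, 0, 0, 1, 0, 0, 0, 0, 1, 0, 0, 0, 0])

```text
clock: 4.17
eef_pos: [0.4314, 0.121, 0.0665]
tool_rot: [[0.329, 0.944, 0.002], [0.944, -0.329, 0.0], [0.001, 0.002, -1.0]]
wrist_force: [-1.2, -0.3, 8.0]
opening: 0.0168
grasp_force: 39.8
```

```bash
python3 go.py .4288 .1196 .065
```

```text
t 4.1667 pos [0.4314 0.121  0.0665] xyaw 70.77621776069132 zax [ 0.0023  0.0001 -1.    ] open 0.016834294561965103 gf 39.78846788406372 F [-1.1664 -0.2876  7.9919] q7 -1.151748727898586
shift cm [-0.2216 -0.197   0.1489]
```

Gripped at 40 N. Lifting and carrying towards the ring.

Request:
play_rows(targets=[1, 0, 0, -1, 0, 1, 0, 0, -2, 0, 1, 0, 0, -3, 0, 1, 0, 0, -3, 0, 1, 0, 0, -3, 0, 1, 0, 0, 0, 0])

```text
clock: 4.67
eef_pos: [0.4327, 0.1224, 0.1909]
tool_rot: [[0.328, 0.944, 0.008], [0.945, -0.328, 0.001], [0.004, 0.007, -1.0]]
wrist_force: [1.8, 0.7, -0.0]
opening: 0.0167
grasp_force: 39.3
```

```bash
python3 go.py .4454 -.2535 .186
```

```text
t 4.6667 pos [0.4327 0.1224 0.1909] xyaw 70.82422313431341 zax [ 0.0079  0.0014 -1.    ] open 0.016704466119402427 gf 39.26475405693054 F [ 1.7602  0.6516 -0.0065] q7 -0.947531996207485
shift cm [-35.0846  13.5409   0.4504]
```

Request:
play_rows(targets=[1, -2, 0.8, 0, 0, 1, -3.5, 1.35, 0, 0, 1, -3.5, 1.35, 0, 0, 1, -3.5, 1.35, 0, 0, 1, -3.5, 1.35, 0, 0, 1, -3.5, 1.35, 0, 0, 1, -3.5, 1.35, 0, 0, 1, -3.5, 1.35, 0, 0, 1, -3.5, 1.35, 0, 0, 1, -3.5, 1.35, 0, 0, 1, -1.5, 0.55, 0, 0, 1, 0, 0, 0, 0])

```text
clock: 5.67
eef_pos: [0.4417, -0.2588, 0.1853]
tool_rot: [[0.335, 0.942, -0.0], [0.942, -0.335, -0.001], [-0.001, 0.0, -1.0]]
wrist_force: [-0.1, 0.6, -0.6]
opening: 0.0173
grasp_force: 39.3
```

Request:
play_rows(targets=[1, 0, 0, 0, 0, 1, 0, 0, 0, 0])

```text
clock: 5.83
eef_pos: [0.4427, -0.2529, 0.1855]
tool_rot: [[0.328, 0.945, 0.0], [0.945, -0.328, 0.001], [0.001, -0.0, -1.0]]
wrist_force: [-0.4, 1.1, -0.7]
opening: 0.0166
grasp_force: 39.3
```

```bash
cat > m4.py <<'E'
from h import *
np.set_printoptions(precision=4,suppress=True)
s=bot.read_state(); p=s['eef_pos']; M=s['tool_rot']
o=[]
for n in ('scene','side'):
    v=V(n); cv2.imwrite('pics/m4%s.png'%n,v.p[...,::-1])
    g=v.mask([45,90,40],[80,255,255]); u=v.proj(p)[0]; yy,xx=np.mgrid[:400,:640]
    g&=np.hypot(xx-u[0],yy-u[1])<45
    for c,st,m in v.blobs(g):
        P=v.pts(m); print(n,c,st[4],'med',np.median(P,0),'z',P[:,2].min(),P[:,2].max())
    print(' tcp px',u)
E
python3 m4.py;python3 go.py .4454 -.2535 .08
```

```text
tcp px [230.3754 167.3192]
side [296.8205 256.9551] 156 med [ 0.4405 -0.2605  0.2   ] z 0.18075878622735309 0.20507327803643227
 tcp px [297.8004 259.0912]
t 5.9333 pos [ 0.4429 -0.2526  0.1856] xyaw 70.91796763097562 zax [ 0.0002  0.0002 -1.    ] open 0.016698734253884445 gf 39.26442861557007 F [-0.6698  0.5305 -0.9032] q7 -0.12614426692379943
shift cm [-0.0073  0.2641 10.5567]
```

Request:
play_rows(targets=[1, 0, 0.26, 1, 0, 1, 0, 0, 2, 0, 1, 0, 0, 2, 0, 1, 0, 0, 2, 0, 1, 0, 0, 1, 0, 1, 0, 0, 0, 0, 1, 0, 0, 0, 0])

```text
clock: 6.52
eef_pos: [0.4453, -0.2543, 0.1051]
tool_rot: [[0.328, 0.945, -0.001], [0.945, -0.328, 0.001], [0.001, -0.001, -1.0]]
wrist_force: [0.7, 0.4, -0.1]
opening: 0.0168
grasp_force: 39.3
```

```bash
cat > m5.py <<'E'
from h import *
np.set_printoptions(precision=4,suppress=True)
s=bot.read_state(); p=s['eef_pos']
v=V('side'); c=v.p[230:340,250:350]; S=V('scene'); c2=S.p[150:240,190:290]
im=np.zeros((600,800,3),np.uint8); im[:440,:400]=cv2.resize(c,(400,440)); im[:360,400:]=cv2.resize(c2,(400,360)); cv2.imwrite('pics/c5.png',im[...,::-1])
g=v.mask([45,90,40],[80,255,255]); u=v.proj(p)[0]
for c,st,m in v.blobs(g):
    if abs(c[0]-u[0])<40 and abs(c[1]-u[1])<50:
        P=v.pts(m); print(c,st,'med',np.median(P,0),'z',P[:,2].min(),P[:,2].max())
        print(' ray@capmid',v.plane(*c,p[2]+.005+.002), 'tcp',p)
E
python3 m5.py; python3 go.py .4454 -.2535 .065
```

```text
[300.2667 290.9481] [296 284  10  15 135] med [ 0.4433 -0.2615  0.1208] z 0.10103344709306494 0.12746550803052747
 ray@capmid [ 0.4436 -0.2567  0.1121] tcp [ 0.4453 -0.2543  0.1051]
[302.2128 318.1915] [294 310  17  14  47] med [ 0.4441 -0.2581  0.0416] z 0.007721693106976124 0.044201383172391306
 ray@capmid [ 0.4381 -0.3102  0.1121] tcp [ 0.4453 -0.2543  0.1051]
t 6.6167 pos [ 0.446  -0.2549  0.1062] xyaw 70.82256817447809 zax [ 0.0013 -0.0007 -1.    ] open 0.016818178229518338 gf 39.264464378356934 F [-0.838  -0.8821  0.1487] q7 -0.20768103262145862
shift cm [ 0.1149 -0.1075  4.1194]
```

View pics/c5.png

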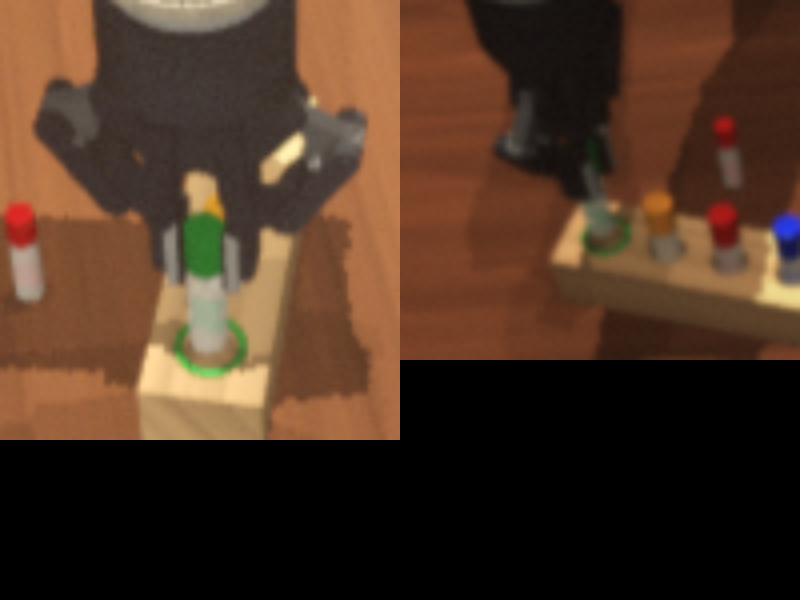

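The vial hangs upright above the ring. In the side crop its bottom is at (207,350) and the ring centre at about (210,347), which is within about 1.5 mm. I'll lower it slowly.

Request:
play_rows(targets=[1, 0.05, 0, 0.7, 0, 1, 0, 0, 0.7, 0, 1, 0, 0, 0.7, 0, 1, 0, 0, 0.7, 0, 1, 0, 0, 0.5, 0, 1, 0, 0, 0, 0])

```text
clock: 7.12
eef_pos: [0.4446, -0.2541, 0.0709]
tool_rot: [[0.329, 0.944, -0.002], [0.944, -0.329, 0.001], [0.0, -0.002, -1.0]]
wrist_force: [0.0, -0.5, -0.5]
opening: 0.017
grasp_force: 39.3
```

```bash
python3 go.py .4454 -.2535 .065
```

```text
t 7.1167 pos [ 0.4446 -0.2541  0.0709] xyaw 70.79527800077145 zax [-0.0018  0.0011 -1.    ] open 0.0170111477308098 gf 39.26427125930786 F [ 0.04   -0.4568 -0.497 ] q7 -0.24601000140938736
shift cm [0.0838 0.058  0.5917]
```

Request:
play_rows(targets=[1, 0, 0, 0.3, 0, 1, 0, 0, 0.2, 0, 1, 0, 0, 0, 0, 0.2, 0, 0, 0, 0, -0.1, 0, 0, 0, 0, -0.2, 0, 0, 0, 0, -0.2, 0, 0, 0, 0, -0.2, 0, 0, 0, 0])

```text
clock: 7.78
eef_pos: [0.4454, -0.2545, 0.0674]
tool_rot: [[0.329, 0.944, 0.0], [0.944, -0.329, -0.0], [-0.0, 0.0, -1.0]]
wrist_force: [-0.1, 0.2, 0.0]
opening: 0.0512
grasp_force: 0.0
```

Request:
play_rows(targets=[-0.2, 0, 0, -1.5, 0, -0.2, 0, 0, -3, 0, -0.2, 0, 0, -3, 0, -0.2, 0, 0, -3, 0, -0.2, 0, 0, 0, 0, -0.2, 0, 0, 0, 0])

```text
clock: 8.28
eef_pos: [0.4462, -0.2551, 0.174]
tool_rot: [[0.329, 0.944, 0.003], [0.944, -0.329, -0.002], [-0.001, 0.004, -1.0]]
wrist_force: [-0.2, 0.6, -1.3]
opening: 0.0514
grasp_force: 0.0
```

```bash
python3 - <<'E'
from h import *
np.set_printoptions(precision=4,suppress=True)
for n in ('scene','side','wrist'):
    v=V(n); P=v.pts(v.mask([45,90,30],[80,255,255])); P=P[np.hypot(P[:,0]-.4447,P[:,1]+.2554)<.03]; T=P[P[:,2]>.055]
    if len(T): q=T[T[:,2]>T[:,2].max()-.004]; print(n,len(T),'zmax',T[:,2].max(),'top mid',(q.max(0)+q.min(0))/2)
    P=v.pts(v.mask([0,150,70],[5,255,255])); P=P[np.hypot(P[:,0]-.472,P[:,1]+.176)<.03]; T=P[P[:,2]>.055]
    if len(T): q=T[T[:,2]>T[:,2].max()-.004]; print(n,'red',len(T),'zmax',T[:,2].max(),'top mid',(q.max(0)+q.min(0))/2)
E
python3 go.py .472 -.1757 .165
```

```text
scene 51 zmax 0.08768688439646866 top mid [ 0.4468 -0.255   0.0857]
scene red 64 zmax 0.08807670296601255 top mid [ 0.4728 -0.175   0.0863]
side 126 zmax 0.08648901648475149 top mid [ 0.4444 -0.2582  0.0846]
side red 106 zmax 0.08718520585213241 top mid [ 0.4722 -0.1774  0.0852]
wrist 431 zmax 0.08744885719609133 top mid [ 0.4447 -0.2553  0.0855]
wrist red 481 zmax 0.087744645201669 top mid [ 0.4718 -0.1756  0.0858]
t 8.4333 pos [ 0.4446 -0.2543  0.1713] xyaw 70.78216249897818 zax [-0.0015  0.0007 -1.    ] open 0.05116820292601061 gf 0.0 F [-0.5483 -0.318   0.0692] q7 -0.14277931460006515
shift cm [8.3224 0.0026 0.6288]
```

The green vial is fully seated, with its top at 86 mm on the ring axis. Now the red vial at (0.472, -0.1758).

Request:
play_rows(targets=[-0.2, 2.8, 0, 0, 0, -0.2, 2.8, 0, 0, 0, -0.2, 2.7, 0, 0, 0, -0.2, 0, 0, 0, 0, -0.2, 0, 0, 2, 0, -0.2, 0, 0, 2, 0, -0.2, 0, 0, 2, 0, -0.2, 0, 0, 2, 0, -0.2, 0, 0, 1, 0, -0.2, 0, 0, 0, 0, -0.2, 0, 0, 0, 0])

```text
clock: 9.35
eef_pos: [0.4722, -0.1758, 0.0817]
tool_rot: [[0.329, 0.944, -0.002], [0.944, -0.329, 0.001], [0.0, -0.002, -1.0]]
wrist_force: [-0.3, 0.7, -0.2]
opening: 0.0513
grasp_force: 0.0
```

```bash
python3 go.py .472 -.1758 .065
```

```text
t 9.35 pos [ 0.4722 -0.1758  0.0817] xyaw 70.81106277693381 zax [-0.0018  0.001  -1.    ] open 0.0513250053632472 gf 0.0 F [-0.3443  0.7006 -0.1895] q7 -0.41410796813290945
shift cm [-0.0049 -0.0178  1.6714]
```

Request:
play_rows(targets=[-0.2, 0, 0, 1, 0, -0.2, 0, 0, 0.6, 0, -0.2, 0, 0, 0, 0, 1, 0, 0, 0, 0, 1, 0, 0, 0, 0, 1, 0, 0, 0, 0, 1, 0, 0, 0, 0, 1, 0, 0, -1, 0, 1, 0, 0, -2, 0, 1, 0, 0, -3, 0, 1, 0, 0, -3, 0, 1, 0, 0, -3, 0], force=40)

```text
clock: 10.35
eef_pos: [0.4724, -0.1757, 0.1883]
tool_rot: [[0.328, 0.945, -0.0], [0.945, -0.328, 0.0], [0.0, -0.0, -1.0]]
wrist_force: [0.1, -0.9, -0.7]
opening: 0.017
grasp_force: 39.0
```

```bash
python3 go.py .43 .02 .18
```

```text
t 10.35 pos [ 0.4724 -0.1757  0.1883] xyaw 70.82416367316065 zax [-0.0001  0.0004 -1.    ] open 0.017033548383026315 gf 39.03490483760834 F [ 0.1358 -0.8594 -0.662 ] q7 -0.29943605725635275
shift cm [ 17.0915 -10.4305   0.8331]
```

Red lifted. The tool can only yaw, so I'll tilt the vial inside the grip by dragging its lower end against the top edge of the fixed, now empty dock. I'll go to the dock's rack-side face.

```bash
python3 go.py .4159 .0812 .0655
```

```text
t 10.35 pos [ 0.4724 -0.1757  0.1883] xyaw 70.82416367316065 zax [-0.0001  0.0004 -1.    ] open 0.017033548383026315 gf 39.03490483760834 F [ 0.1358 -0.8594 -0.662 ] q7 -0.29943605725635275
shift cm [ 22.405  -13.7701  12.2856]
```

Request:
play_rows(targets=[1, 2, -1.2, 0, 0, 1, 3.5, -2.1, 0, 0, 1, 3.5, -2.1, 0, 0, 1, 3.5, -2.1, 0, 0, 1, 3.5, -2.1, 0, 0, 1, 3.5, -2.1, 0, 0, 1, 2.5, -1.7, 0, 0, 1, 0, 0, 2, 0, 1, 0, 0, 2, 0, 1, 0, 0, 0, 0, 1, 0, 0, 0, 0])

```text
clock: 11.27
eef_pos: [0.4179, 0.0758, 0.1464]
tool_rot: [[0.328, 0.945, -0.002], [0.945, -0.328, -0.0], [-0.001, -0.002, -1.0]]
wrist_force: [-0.5, 0.5, 0.1]
opening: 0.0169
grasp_force: 39.1
```

```bash
python3 go.py .4159 .0812 .0655
```

```text
t 11.2667 pos [0.4179 0.0758 0.1464] xyaw 70.83418415572754 zax [-0.0018 -0.0002 -1.    ] open 0.01688367457465478 gf 39.088563323020935 F [-0.4681  0.4986  0.1088] q7 -0.8929571202849522
shift cm [ 0.4512 -0.3506  8.0928]
```

Request:
play_rows(targets=[1, 0.3, -0.35, 2, 0, 1, 0, 0, 2, 0, 1, 0, 0, 2, 0, 1, 0, 0, 1, 0, 1, 0, 0, 1, 0, 1, 0, 0, 0, 0, 1, 0, 0, 0, 0])

```text
clock: 11.85
eef_pos: [0.4165, 0.0798, 0.0668]
tool_rot: [[0.329, 0.944, 0.0], [0.944, -0.329, 0.0], [0.0, 0.0, -1.0]]
wrist_force: [0.8, 0.2, 0.3]
opening: 0.0167
grasp_force: 39.1
```

```bash
python3 go.py .4159 .0812 .0655
```

```text
t 11.85 pos [0.4165 0.0798 0.0668] xyaw 70.78162425574948 zax [ 0.0002  0.     -1.    ] open 0.016698035172246852 gf 39.10096228122711 F [0.763  0.1996 0.2714] q7 -1.0626042005342857
shift cm [ 0.1133 -0.1066  0.1279]
```

Request:
play_rows(targets=[1, 0.4, 0, 0, 0, 1, 0.3, 0, 0, 0, 1, 0.3, 0, 0, 0, 1, 0.3, 0, 0, 0, 1, 0.3, 0, 0, 0, 1, 0.3, 0, 0, 0, 1, 0, 0, 0, 0], force=30)

```text
clock: 12.43
eef_pos: [0.4216, 0.0956, 0.0665]
tool_rot: [[0.33, 0.944, -0.002], [0.944, -0.33, -0.004], [-0.005, -0.001, -1.0]]
wrist_force: [-1.3, -7.3, 4.8]
opening: 0.0166
grasp_force: 40.2
```

```bash
cat > m6.py <<'E'
import sys; from h import *
np.set_printoptions(precision=4,suppress=True)
s=bot.read_state(); p=s['eef_pos'];M=s['tool_rot']
im=np.zeros((400,800,3),np.uint8)
for k,n in enumerate(('scene','side')):
    v=V(n); u=v.proj(p)[0].astype(int); x0=max(0,u[0]-40);y0=max(0,u[1]-40)
    im[:,400*k:400*k+400]=cv2.resize(v.p[y0:y0+80,x0:x0+80],(400,400),interpolation=2); print(n,'crop origin',x0,y0,'scale 5')
    yy,xx=np.mgrid[:400,:640]
    m=v.mask([0,140,50],[6,255,255])&(np.hypot(xx-u[0],yy-u[1])<35)
    for c,st,mm in v.blobs(m):
        P=v.pts(mm); P=P[np.linalg.norm(P-p,axis=1)<.06]
        if len(P)>10:
            Q=(P-p)@M; print(n,len(P),'toolframe mean',Q.mean(0),'min',Q.min(0),'max',Q.max(0))
cv2.imwrite('pics/%s.png'%sys.argv[1],im[...,::-1])
E
python3 m6.py piv1; python3 go.py .4159 .0812 .0655
```

```text
scene crop origin 334 145 scale 5
side crop origin 226 144 scale 5
side 78 toolframe mean [-0.0069  0.0004 -0.0112] min [-0.0147 -0.0086 -0.0308] max [0.0079 0.0101 0.0032]
t 12.5333 pos [0.4216 0.0955 0.0665] xyaw 70.727369408595 zax [-0.0021 -0.0042 -1.    ] open 0.017006042882958157 gf 40.2140736579895 F [-2.3752 -7.8755  4.5004] q7 -1.1012697840077306
shift cm [-1.541  -0.0624  0.1025]
```

View pics/piv1.png

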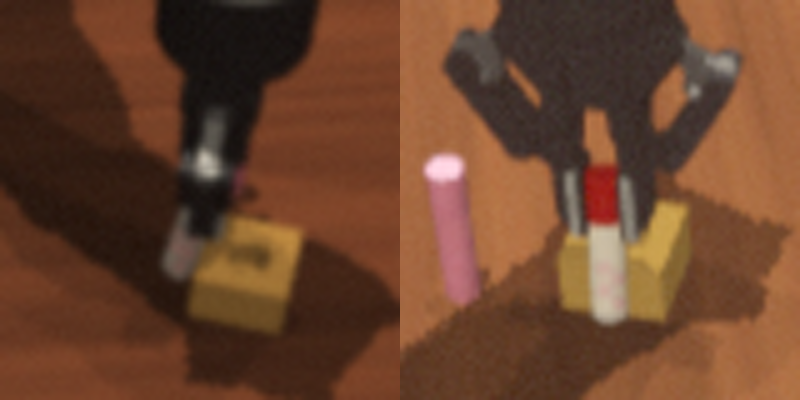

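The vial is pivoting against the dock edge: in the left crop it leans with its bottom lagging at (175,270). The push is only 8 N, so I'll continue.

Request:
play_rows(targets=[1, 0.3, 0, 0, 0, 1, 0.3, 0, 0, 0, 1, 0.3, 0, 0, 0, 1, 0.3, 0, 0, 0, 1, 0.3, 0, 0, 0, 1, 0.3, 0, 0, 0, 1, 0, 0, 0, 0, 1, 0, 0, 0, 0])

```text
clock: 13.2
eef_pos: [0.427, 0.1129, 0.0662]
tool_rot: [[0.33, 0.944, -0.003], [0.944, -0.33, -0.004], [-0.005, -0.002, -1.0]]
wrist_force: [-3.8, -5.7, 2.5]
opening: 0.0162
grasp_force: 38.9
```

```bash
python3 go.py .4291 .119 .0655
```

```text
t 13.2 pos [0.427  0.1129 0.0662] xyaw 70.7445854037383 zax [-0.0029 -0.0038 -1.    ] open 0.016242641358002755 gf 38.93604218959808 F [-3.8328 -5.7447  2.5497] q7 -1.1347746794938465
shift cm [ 0.6493 -0.0066  0.0647]
```

Request:
play_rows(targets=[1, -0.1, 0, -1, 0, 1, 0, 0, -2, 0, 1, 0, 0, -3, 0, 1, 0, 0, -4, 0, 1, 0, 0, -4, 0, 1, 0, 0, -4, -7, 1, 0, 0, -1, -7, 1, 0, 0, 0, -7, 1, 0, 0, 0, -7, 1, 0, 0, 0, -7, 1, 0, 0, 0, -7, 1, 0, 0, 0, -7])

```text
clock: 14.2
eef_pos: [0.4281, 0.1145, 0.2575]
tool_rot: [[-0.503, 0.864, 0.002], [0.864, 0.503, 0.0], [-0.001, 0.002, -1.0]]
wrist_force: [-0.2, 0.3, -0.6]
opening: 0.0167
grasp_force: 39.0
```

Request:
play_rows(targets=[1, 0, 0, 0, -7, 1, 0, 0, 0, -7, 1, 0, 0, 0, -7, 1, 0, 0, 0, -7, 1, 0, 0, 0, -7, 1, 0, 0, 0, -7, 1, 0, 0, 0, -7, 1, 0, 0, 0, -7, 1, 0, 0, 0, -7, 1, 0, 0, 0, -7, 1, 0, 0, 0, -4, 1, 0, 0, 0, 0])

```text
clock: 15.2
eef_pos: [0.4281, 0.1144, 0.2571]
tool_rot: [[-0.97, -0.242, 0.001], [-0.242, 0.97, 0.0], [-0.001, 0.0, -1.0]]
wrist_force: [0.8, -0.4, -1.1]
opening: 0.0167
grasp_force: 38.9
```

```bash
python3 m6.py piv2; python3 go.py .52 .14 .27
```

```text
scene crop origin 352 87 scale 5
scene 78 toolframe mean [-0.0095 -0.0005 -0.0128] min [-0.016  -0.0107 -0.0298] max [ 0.0075  0.0102 -0.0005]
side crop origin 221 65 scale 5
t 15.3 pos [0.4281 0.1141 0.2569] xyaw -166.34485876322378 zax [ 0.0008  0.0002 -1.    ] open 0.01698081350590959 gf 38.93715798854828 F [-0.4894  0.2646 -0.2839] q7 1.1667087756615133
shift cm [-9.5426  0.3461 -1.3023]
```

View pics/piv2.png

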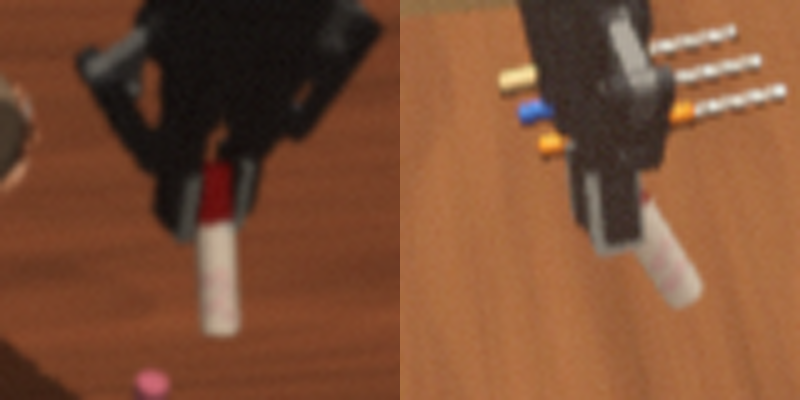

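Left crop: the vial hangs in the tilt plane with its bottom at (220,332). Right crop: the vial leans, with its bottom end at (687,298). I'll fit its axis from depth points.

```bash
cat > m7.py <<'E'
from h import *
from scipy.optimize import least_squares
np.set_printoptions(precision=4,suppress=True)
def fit():
    s=bot.read_state(); p=s['eef_pos'];M=s['tool_rot']; C=[]
    for n in ('scene','side'):
        v=V(n); Q=(v.pts(v.d>0)-p)@M
        k=(Q[:,2]>.017)&(Q[:,2]<.07)&(abs(Q[:,1])<.014)&(Q[:,0]>-.075)&(Q[:,0]<.02); Q=Q[k]
        o=v.T[:3,3]; print(n,len(Q),'min',Q.min(0),'max',Q.max(0)); C.append(Q)
    Q=np.vstack(C)
    def res(a,Q):
        th,ph,x0,y0=a; d=np.array([-np.sin(th),np.sin(ph)*np.cos(th),np.cos(th)*np.cos(ph)])
        r=Q-np.array([x0,y0,-.005]); return np.linalg.norm(np.cross(r,d),axis=1)-.009
    for _ in range(3):
        f=least_squares(res,[.6,0,0,0],args=(Q,),loss='soft_l1',f_scale=.001); e=res(f.x,Q); Q=Q[abs(e)<.004]
    th,ph,x0,y0=f.x; d=np.array([-np.sin(th),np.sin(ph)*np.cos(th),np.cos(th)*np.cos(ph)])
    a=(Q-np.array([x0,y0,-.005]))@d
    print('tilt',np.degrees(th),'side',np.degrees(ph),'x0,y0',x0,y0,'rms',np.sqrt((e**2).mean()),len(Q),'axial end',np.percentile(a,[2,90,98,100]))
    L=np.percentile(a,98); b=np.array([x0,y0,-.005])+d*L
    print('bottom tool',b,'world',p+M@b,'axis world',-(M@d)); return b
if __name__=='__main__': fit()
E
python3 m7.py
```

```text
scene 107 min [-0.0388 -0.0094  0.0172] max [-0.0152  0.0084  0.0469]
side 117 min [-0.0349 -0.0125  0.0173] max [-0.0095 -0.0009  0.0515]
tilt 24.662658936013564 side -0.16721474376337528 x0,y0 -0.005047748868845248 0.00048312984826848627 rms 0.0011436345358728452 223 axial end [0.0259 0.0559 0.0593 0.0607]
bottom tool [-0.0298  0.0003  0.0489] world [0.457  0.1215 0.208 ] axis world [-0.4069 -0.0961  0.9084]
```

The tilt is 25°, and 35° is needed. I'll push once more, this time on the dock's +x face with a longer lever.

Request:
play_rows(targets=[1, 0, 0, 0, 7, 1, 0, 0, 0, 7, 1, 0, 0, 0, 7, 1, 0, 0, 0, 7, 1, 0, 0, 0, 5.2, 1, 0, 0, 0, 0, 1, 0, 0, 0, 0])

```text
clock: 15.98
eef_pos: [0.428, 0.114, 0.2565]
tool_rot: [[-0.944, 0.33, 0.001], [0.33, 0.944, -0.0], [-0.001, -0.0, -1.0]]
wrist_force: [-0.4, -0.2, -0.8]
opening: 0.0168
grasp_force: 38.9
```

```bash
python3 go.py .4442 .1137 .072
```

```text
t 15.9833 pos [0.428  0.114  0.2565] xyaw 160.73062614452664 zax [ 0.0006 -0.0004 -1.    ] open 0.01683566128582098 gf 38.90386462211609 F [-0.4442 -0.1525 -0.7615] q7 0.6528175696846581
shift cm [-1.525   0.5135 18.4518]
```

Request:
play_rows(targets=[1, -1.5, 0.5, 2, 0, 1, 0, 0, 3, 0, 1, 0, 0, 3, 0, 1, 0, 0, 3, 0, 1, 0, 0, 3, 0, 1, 0, 0, 2, 0, 1, 0, 0, 1.5, 0, 1, 0, 0, 0.9, 0, 1, 0, 0, 0, 0, 1, 0, 0, 0, 0])

```text
clock: 16.82
eef_pos: [0.4439, 0.1138, 0.0725]
tool_rot: [[-0.944, 0.331, -0.0], [0.331, 0.944, 0.0], [0.0, 0.0, -1.0]]
wrist_force: [0.2, 0.8, -0.0]
opening: 0.017
grasp_force: 38.9
```

```bash
python3 go.py .4225 .1213 .072
```

```text
t 16.8167 pos [0.4439 0.1138 0.0725] xyaw 160.6647057219017 zax [-0.0003  0.0004 -1.    ] open 0.016970195971354095 gf 38.90119135379791 F [ 0.1978  0.752  -0.0497] q7 0.33273395405087874
shift cm [2.2722 0.0016 0.0517]
```

Request:
play_rows(targets=[1, 0.4, 0, 0, 0, 1, 0.3, 0, 0, 0, 1, 0.3, 0, 0, 0, 1, 0.3, 0, 0, 0, 1, 0.3, 0, 0, 0, 1, 0.3, 0, 0, 0, 1, 0.3, 0, 0, 0, 1, 0, 0, 0, 0, 1, 0, 0, 0, 0])

```text
clock: 17.57
eef_pos: [0.4242, 0.1208, 0.0732]
tool_rot: [[-0.943, 0.332, 0.003], [0.332, 0.943, -0.0], [-0.003, 0.001, -1.0]]
wrist_force: [2.4, -0.6, 5.1]
opening: 0.0172
grasp_force: 36.7
```

```bash
python3 go.py .4225 .1213 .072; python3 m7.py
```

```text
t 17.5667 pos [0.4242 0.1208 0.0732] xyaw 160.58922469706144 zax [ 0.0027 -0.0001 -1.    ] open 0.017153220287016005 gf 36.666895151138306 F [ 2.4057 -0.616   5.1247] q7 0.2984100843507108
shift cm [ 0.1722 -0.0119  0.1174]
scene 164 min [-0.0597 -0.014   0.017 ] max [0.0162 0.014  0.0695]
side 251 min [-0.0464 -0.0138  0.0171] max [0.0193 0.0138 0.0693]
tilt 86.86021161104773 side -88.87661222076635 x0,y0 41.83686118397397 2.2961420715223197 rms 0.002208178534373734 185 axial end [41.8828 41.9419 41.9444 41.9454]
bottom tool [-0.0446 -0.0008  0.04  ] world [0.4661 0.1053 0.0333] axis world [-0.9235  0.3835 -0.0014]
```

Request:
play_rows(targets=[1, -0.1, 0, -1, 0, 1, 0, 0, -2, 0, 1, 0, 0, -3, 0, 1, 0, 0, -4, 0, 1, 0, 0, -4, -7, 1, 0, 0, -4, -7, 1, 0, 0, 0, -7, 1, 0, 0, 0, -7, 1, 0, 0, 0, -7, 1, 0, 0, 0, -5.5, 1, 0, 0, 0, 0, 1, 0, 0, 0, 0])

```text
clock: 18.67
eef_pos: [0.4234, 0.1205, 0.2524]
tool_rot: [[-0.934, -0.357, -0.001], [-0.357, 0.934, 0.0], [0.001, 0.001, -1.0]]
wrist_force: [0.2, 0.0, -0.6]
opening: 0.017
grasp_force: 36.3
```

```bash
python3 m7.py
```

```text
scene 103 min [-0.046  -0.0093  0.0173] max [-0.0167  0.0079  0.045 ]
side 101 min [-0.0447 -0.0121  0.017 ] max [-0.0149  0.002   0.0499]
tilt 32.06244670737654 side 0.46657269971687443 x0,y0 -0.0063366218118765215 9.488303711319464e-05 rms 0.0012838680684718416 202 axial end [0.0278 0.0567 0.0594 0.0599]
bottom tool [-0.0379  0.0005  0.0453] world [0.4585 0.1345 0.207 ] axis world [-0.4924 -0.1963  0.848 ]
```

The tilt is now 32°, within 3° of the target. I'll move nearer and measure the pins with the wrist camera.

Request:
play_rows(targets=[1, -2, 0, 0, 0, 1, -3, 0, 0, 0, 1, -2, 0, 0, 0, 1, 0, 0, 0, 0, 1, 0, 0, 0, 0, 1, 0, 0, 0, 0])

```text
clock: 19.27
eef_pos: [0.4884, 0.146, 0.2521]
tool_rot: [[-0.933, -0.36, -0.001], [-0.36, 0.933, -0.0], [0.001, 0.0, -1.0]]
wrist_force: [-0.2, -0.3, 0.3]
opening: 0.0171
grasp_force: 36.3
```

```bash
python3 - <<'E'
from h import *
np.set_printoptions(precision=4,suppress=True)
v=V('wrist'); np.savez('w8.npz',p=v.p,d=v.d,T=v.T,c=[2*np.degrees(np.arctan(200/v.f)),v.cx,v.cy])
u=v.proj([[.6235,.1485,.1421],[.606,.1937,.1413],[.6374,.1832,.0947]]);print(u)
c=u.mean(0).astype(int); x0=int(np.clip(c[0]-100,0,440)); y0=int(np.clip(c[1]-75,0,250)); print(x0,y0)
cv2.imwrite('pics/w8.png',cv2.resize(v.p[y0:y0+150,x0:x0+200],(800,600),interpolation=2)[...,::-1])
E
python3 go.py .5 .15 .25
```

```text
[[272.2334 320.267 ]
 [319.321  319.7022]
 [301.6664 309.8536]]
197 241
t 19.3167 pos [0.4884 0.1457 0.2522] xyaw -158.90950596169282 zax [-0.0007 -0.0007 -1.    ] open 0.0168997589292323 gf 36.279922127723694 F [-0.5376 -0.017  -0.4098] q7 1.1536391832265098
shift cm [-1.2408 -0.0132  0.2171]
```

View pics/w8.png

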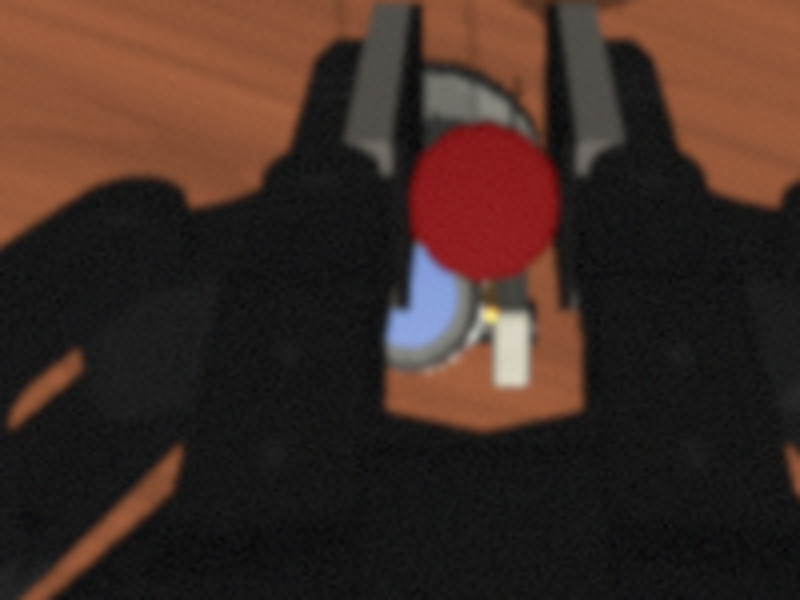

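The wrist view shows a pin tip at full-image pixel (319.5,319.8), against (319.3,319.7) predicted from the triangulated tip. That confirms the focus to within 1–2 mm, so I'll compute the approach.

```bash
cat > m9.py <<'E'
from m7 import *
b=fit(); s=bot.read_state(); M=s['tool_rot']; F=np.array([.6148,.1711,.1415])
print('shift cm (tool)',M.T@(F-(s['eef_pos']+M@b))*100)
E
python3 m9.py
```

```text
scene 113 min [-0.0464 -0.0102  0.0174] max [-0.0214  0.0082  0.0464]
side 98 min [-0.0437 -0.012   0.0174] max [-0.0141  0.0009  0.0506]
tilt 32.226709776890246 side 1.482327011975755 x0,y0 -0.006388955979357547 -0.0006920114861011728 rms 0.0011739869561721878 211 axial end [0.0261 0.0567 0.0586 0.0614]
bottom tool [-0.0377  0.0006  0.0446] world [0.5233 0.1597 0.2076] axis world [-0.4891 -0.2117  0.8461]
shift cm (tool) [-8.9363 -2.1734  6.6288]
```

Request:
play_rows(targets=[1, -1.5, -0.4, 0, 0, 1, -2.5, -0.6, 0, 0, 1, -2.5, -0.6, 0, 0, 1, -1.6, -0.4, 0.5, 0, 1, -0.8, -0.2, 1, 0, 1, 0, 0, 1, 0, 1, 0, 0, 0, 0, 1, 0, 0, 0, 0, 1, 0, 0, 0, 0])

```text
clock: 20.17
eef_pos: [0.5793, 0.1571, 0.2275]
tool_rot: [[-0.933, -0.36, -0.0], [-0.36, 0.933, -0.0], [0.0, -0.0, -1.0]]
wrist_force: [0.3, -0.5, -1.0]
opening: 0.0168
grasp_force: 36.3
```

```bash
python3 m9.py
```

```text
scene 119 min [-0.0458 -0.0092  0.0172] max [-0.0152  0.0074  0.0444]
side 81 min [-0.0435 -0.0113  0.0173] max [-0.016   0.0011  0.0491]
tilt 32.26389218739778 side 0.05534950029930289 x0,y0 -0.006293848192217458 0.00033931288670285034 rms 0.001081865127908328 200 axial end [0.0271 0.0566 0.0591 0.06  ]
bottom tool [-0.0378  0.0004  0.0449] world [0.6144 0.1711 0.1826] axis world [-0.4974 -0.1928  0.8458]
shift cm (tool) [0.0277 0.0108 4.1566]
```

Aligned above the focus. Descending the last 41 mm.

Request:
play_rows(targets=[1, 0, 0, 0.8, 0, 1, 0, 0, 0.8, 0, 1, 0, 0, 0.8, 0, 1, 0, 0, 0.7, 0, 1, 0, 0, 0.6, 0, 1, 0, 0, 0.4, 0, 1, 0, 0, 0, 0, 1, 0, 0, 0, 0, 1, 0, 0, 0, 0])

```text
clock: 21.02
eef_pos: [0.5804, 0.1574, 0.1866]
tool_rot: [[-0.933, -0.36, 0.0], [-0.36, 0.933, 0.0], [-0.0, 0.0, -1.0]]
wrist_force: [0.0, 0.6, -1.3]
opening: 0.0168
grasp_force: 36.3
```

```bash
python3 go.py .5793 .1571 .1864; python3 m6.py fin; python3 - <<'E'
from h import *
for n in ('scene','side'):
    v=V(n); print(n,v.proj([[.6148,.1711,.1415],[.6235,.1485,.1421],[.606,.1937,.1413]]).round(1).tolist())
E
```

```text
t 21.0167 pos [0.5804 0.1574 0.1866] xyaw -158.90179728447094 zax [ 0.0003  0.0003 -1.    ] open 0.016836736898154507 gf 36.280564069747925 F [ 0.0192  0.5894 -1.2819] q7 1.1076391918983726
shift cm [0.1151 0.0157 0.0154]
scene crop origin 383 158 scale 5
scene 73 toolframe mean [-0.011  -0.0009 -0.0134] min [-0.0182 -0.0104 -0.0361] max [ 0.0013  0.0086 -0.0005]
side crop origin 289 77 scale 5
scene [[430.4, 224.0], [421.1, 228.0], [439.5, 219.9]]
side [[342.8, 129.9], [348.7, 134.4], [337.1, 125.5]]
```

View pics/fin.png

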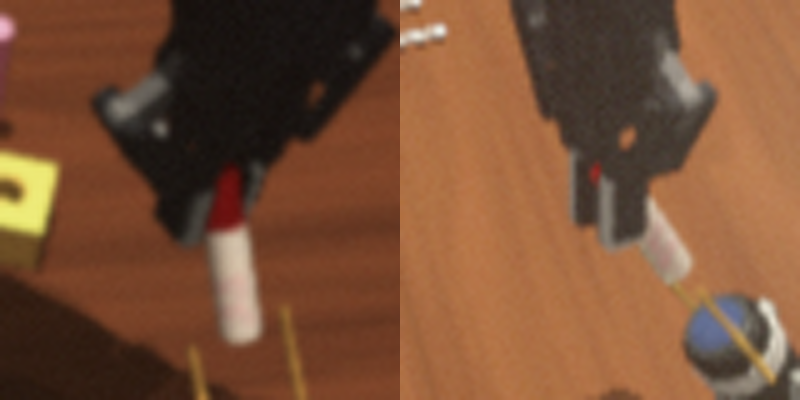

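Left crop: the pin tips are at (193,348) and (285,308), and the vial bottom lies midway between them. Right crop: the vial points at the lens in line with the pins, with a clear gap. Allowing for the rim bulge, the bottom is within about 2–3 mm of the focus. I'll let it settle and hand in.

Request:
play_rows(targets=[1, 0, 0, 0, 0, 1, 0, 0, 0, 0, 1, 0, 0, 0, 0, 1, 0, 0, 0, 0, 1, 0, 0, 0, 0, 1, 0, 0, 0, 0])

```text
clock: 21.72
eef_pos: [0.5803, 0.1571, 0.1863]
tool_rot: [[-0.933, -0.36, 0.0], [-0.36, 0.933, -0.0], [-0.0, -0.0, -1.0]]
wrist_force: [-0.1, 0.4, 0.3]
opening: 0.0169
grasp_force: 36.3
```

```bash
python3 m9.py; python3 -c "
from h import *
print(bot.finish_job())"
```

```text
scene 111 min [-0.0449 -0.0092  0.0174] max [-0.0155  0.0083  0.0442]
side 77 min [-0.0431 -0.0108  0.0183] max [-0.0138  0.0008  0.0498]
tilt 30.970160517344105 side 0.4070931682811295 x0,y0 -0.007180870428931484 0.00035418937162317525 rms 0.0009837222855217467 188 axial end [0.0266 0.0564 0.059  0.0593]
bottom tool [-0.0375  0.0007  0.0456] world [0.6151 0.1713 0.1407] axis world [-0.478  -0.1908  0.8574]
shift cm (tool) [ 0.0288 -0.0101 -0.0786]
the job is handed in; nothing more can be done
None
```

I handed the job in at about 22 s: the green vial is let go and seated in the ringed hole, and the red vial is held still with its bottom about 1 mm from the focus by my final fit and its axis about 4° off the lens axis; the hand-in returned no verdict.

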